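Load the collecting-jar carrier, labels out, and lock it

ROBOT

A 7-joint arm with a two-finger parallel gripper is mounted at the origin on a cart in front of the work surface, level with it; the furniture and walls round the work are solid. World frame = base frame: x ahead of the robot, y to its left, z up, the work surface at z = 0. Lengths are in m, angles in rad, forces in N, time in s.
With the tool pointing down it reaches from about 0.425 to 0.875 m from the base axis. Payload 4.7 kg.
Tool frame: the origin (TCP) lies midway between the tips of the shut fingers; the grasp point (between the pads) lies ctrl.grasp_offset behind it (ctrl.grasp_offset is the distance from the TCP to the grasp point, in m); z points along the fingers, y is the line along which they close (so a half turn about z gives the same grasp; the last joint's range is limited). The gripper opens to 87 mm and grips with 3 to 60 N. Pads are 19 mm wide; open, the fingers measure 117 mm over their backs; the gripper's body (75 mm by 190 mm) begins 51 mm behind the grasp point.
Start: joints at [1.246, 0.321, -0.07, 1.45, 0.023, 1.371, -0.057], TCP at [0.216, -0.613, 0.223] pointing down, gripper open.
Joint ranges: [-2.86, 2.86], [-0.3, 2.09], [-1.38, 1.24], [0.06, 2.45], [-1.56, 4.7], [0.09, 2.05], [-2.69, 2.69]. Speed limits (rad/s): [2.57, 2.57, 3.14, 3.14, 3.14, 3.14, 3.14].

INTERFACE

Orientations are given as a rotation vector (axis times angle).
In Python, from bench import ctrl gives the robot as it stands. The module is installed in compiled form; this text tells all that it offers.
- The arm moves only by the tool jog_arm, never from a script. Its argument "moves" is one flat list of numbers, 7 for each row, row after row: the shift along the tool's x, y, z in units of 30 cm (1.0 is 30 cm), then the turn, a rotation vector about the tool's x, y, z in units of 60 degrees (1.0 is 60 degrees), then the gripper's target within -1 to 1 (fully open at 1, half-way at 0, shut at -1). In form: [x, y, z, wx, wy, wz, fingers, x, y, z, wx, wy, wz, fingers, ...]. A call has exactly 8 rows; each row is the pose to reach, as a shift and turn from the pose commanded when the call began, along the tool's axes at that moment; what a row does not reach only later rows make up. A row lasts 1/8 s, in which the tool goes at most 62.5 mm and 10.7 degrees, less where a joint would pass 70% of its speed; a pose out of reach is approached as far as the arm can. A call with a number of a shift or a turn outside -1 to 1 is refused whole. A call with a gripper value outside its range is refused whole. The fingers move at their own pace and stop on an object; "newtons" is the grip in N (left out, the last holds). Time passes only in rows, so rows that repeat a pose let the fingers close, or fill a call up. It gives the time, the measured TCP pose, the force, the opening and the grip force at its end, in the units of the state.
- ctrl.get_state(): the state, without advancing time (a new reading comes with each control period).
- ctrl.get_image(name): name is "scene" or "top" or "wrist"; returns a dict with "pixels" (400x640x3 uint8, red, green, blue), "fx", "fy", "cx", "cy" (pixels), "xyz" and "rotation" of the camera in the world; the wrist camera has in their place "tool_from_camera" (4x4, takes a point from camera to tool coordinates, whose origin is the TCP and whose axes are the flange's). Camera axes: x right, y up, looking along -z (the intrinsics and any distortion apply to the point x, -y, -z); pixel columns grow to the right and rows downward; lengths in m; the calibration is good to about 2 mm. The wrist camera is an equidistant fisheye: a pixel r from the principal point sees the ray r / f radians off the axis. A picture is of the moment at which its call begins: read the wrist's pose just before it. There is no depth.
- ctrl.close_job(): hands the job in; it is judged then, once.
The state is a dict: "time": time; "joint_positions": joint angles; "qd": joint speeds; "joint_torque": joint torques, N m; "position": TCP position; "tool_rot": TCP orientation; "ft_force": force on the tool from outside, world axes, zero at the start; "torque": the same for the moment, N m; "grip_width": opening from 0.0 (shut) to 1.0 (fully open); "grip_force": force on a finger pad.
Only numpy, scipy, OpenCV 4.12 (cv2) and the standard library are available. Lean on these libraries where they do the work, as an engineer would, in place of code of your own. Each camera call takes 0.05 s, during which the arm holds its last target. There are 200 camera calls.

TASK

Get the jar carrier ready to be taken to the collection: turn its black cam knob counter-clockwise past its click so that the retaining rail moves out, then stand every jar in the rack, upright and one to a notch, with its label (and the blue seal strip on its lid) facing straight out of the open front where the rail is, and turn round the jar that already stands in the rack back to front. When all the jars are in, turn the knob clockwise back past its click so that the rail holds them, and let go; leave the other things on the bench where they are.

Things in the scene. Friction and masses are not known exactly. Their poses are not given: they have to be found in the camera images.
- jar_rack: carrier rack fixed to the bench: base plate 82 x 372 x 10 mm, four V-notches in a rest 44 mm high along its back, an open front with a steel rail across it (top 30 mm above the bench), a knob tower (50 mm high, 74 x 70 mm) at its right end seen from the front. Origin: centre of the underside; x points to the back (-x is the front), y to the left seen from the front, z up.
- notch_1 (a point): where to set down the centre of a jar's underside in the leftmost notch: on the base plate, 10 mm above the bench (centre of a black rubber disc); axes as the rack's. Notches are 70 mm apart. A jar set down here has 2 mm to either face of the V (at 50 degrees either side of the back) and 11 mm to the open rail; shut, the sprung rail pushes jars home, 3 mm farther back.
- notch_2 (a point): the same for the second notch from the left
- notch_3 (a point): the same for the third notch
- notch_4 (a point): the same for the rightmost notch, 70 mm from the knob's axis
- lock_knob (a joint): turn of the cam knob, rad, counter-clockwise from above positive: 0 = shut (start), 1.3 = open, hard stops at both. It draws the rail out 16 mm. A spring plunger resists with up to 0.2 N m in the first half of either turn; past the middle (0.65) it clicks over and drives itself on to the end; short of it, it springs back when let go.
- knob_grip (a point): on the vertical axis of the knob at the height to grip, 74 mm above the bench. The grip is a black bar 50 mm long and 14 mm wide, 58 to 87 mm above the bench, over a disc 48 mm across (52 to 58 mm). This point turns with the knob: its y axis runs along the bar, which at 0 lies along the rack's length.
- jar_a: red-topped collecting jar with a plaster floor, about 180 g: body 40 mm across to 70 mm up, lid 44 mm across above, 88 mm high in all. Origin: centre of its underside, z up. Its label faces the jar's own -x; grip lid or body from any side. Starts on the bench before or to the right of the rack, label any way round; it may be absent.
- jar_b: red-topped collecting jar with a plaster floor, about 180 g: body 40 mm across to 70 mm up, lid 44 mm across above, 88 mm high in all. Origin: centre of its underside, z up. Its label faces the jar's own -x; grip lid or body from any side. Starts on the bench before or to the right of the rack, label any way round; it may be absent.
- jar_c: red-topped collecting jar with a plaster floor, about 180 g: body 40 mm across to 70 mm up, lid 44 mm across above, 88 mm high in all. Origin: centre of its underside, z up. Its label faces the jar's own -x; grip lid or body from any side. Starts on the bench before or to the right of the rack, label any way round; it may be absent.
- jar_p: red-topped collecting jar with a plaster floor, about 180 g: body 40 mm across to 70 mm up, lid 44 mm across above, 88 mm high in all. Origin: centre of its underside, z up. Its label faces the jar's own -x; grip lid or body from any side. Starts in a notch of the rack, label roughly to the back; it may be absent (one of jar_p and jar_q is there).
- jar_q: red-topped collecting jar with a plaster floor, about 180 g: body 40 mm across to 70 mm up, lid 44 mm across above, 88 mm high in all. Origin: centre of its underside, z up. Its label faces the jar's own -x; grip lid or body from any side. Starts in a notch of the rack, label roughly to the back; it may be absent (one of jar_p and jar_q is there).
- jar_a_label_mid (a point): middle of the label of jar_a, 21 mm from its axis on its -x side, 47 mm above its underside. The label is white paper, 34 mm high, with a blue band along its top, wrapped about 110 degrees of the body; a blue seal strip runs from the lid's centre to the rim and down on the same side, visible from above
- jar_b_label_mid (a point): middle of the label of jar_b, 21 mm from its axis on its -x side, 47 mm above its underside. The label is white paper, 34 mm high, with a blue band along its top, wrapped about 110 degrees of the body; a blue seal strip runs from the lid's centre to the rim and down on the same side, visible from above
- jar_c_label_mid (a point): middle of the label of jar_c, 21 mm from its axis on its -x side, 47 mm above its underside. The label is white paper, 34 mm high, with a blue band along its top, wrapped about 110 degrees of the body; a blue seal strip runs from the lid's centre to the rim and down on the same side, visible from above
- jar_p_label_mid (a point): middle of the label of jar_p, 21 mm from its axis on its -x side, 47 mm above its underside. The label is white paper, 34 mm high, with a blue band along its top, wrapped about 110 degrees of the body; a blue seal strip runs from the lid's centre to the rim and down on the same side, visible from above
- jar_q_label_mid (a point): middle of the label of jar_q, 21 mm from its axis on its -x side, 47 mm above its underside. The label is white paper, 34 mm high, with a blue band along its top, wrapped about 110 degrees of the body; a blue seal strip runs from the lid's centre to the rim and down on the same side, visible from above
- packet: crumpled clear pink film packet of pins, 52 x 86 x 16 mm, loose on the bench behind the rack; a bystander. Origin: centre of its underside
- eraser: white eraser in a blue sleeve, 20 x 46 x 12 mm, loose on the bench behind the rack; a bystander. Origin: centre of its underside
Not all that is in view belongs to the job. What is shaped like the jar_a but orange or yellow is not meant.

How it is judged:
On the way, in this order (a step that is already met when the one before it is completed fails the run):
1. the knob is turned past its click and the rail is open (value of joint lock_knob above 1.15 rad), for 0.2 s.
2. with the rail open, every jar stands upright in a notch with its label out to the front (value of joint lock_knob above 1.1 rad and (distance between jar_a and notch_1 below 0.014 m or distance between jar_a and notch_2 below 0.014 m or distance between jar_a and notch_3 below 0.014 m or distance between jar_a and notch_4 below 0.014 m) and angle between the x axis of each of jar_a, jar_b, jar_c, jar_p, jar_q and the x axis of jar_rack, either way round below 0.28 rad and x of each of jar_a_label_mid, jar_b_label_mid, jar_c_label_mid, jar_p_label_mid, jar_q_label_mid in the frame of jar_rack below -0.012 m and angle between each of jar_a, jar_b, jar_c, jar_p, jar_q's own z axis and vertical below 0.08 rad and (distance between jar_b and notch_1 below 0.014 m or distance between jar_b and notch_2 below 0.014 m or distance between jar_b and notch_3 below 0.014 m or distance between jar_b and notch_4 below 0.014 m) and (distance between jar_c and notch_1 below 0.014 m or distance between jar_c and notch_2 below 0.014 m or distance between jar_c and notch_3 below 0.014 m or distance between jar_c and notch_4 below 0.014 m) and (distance between jar_p and notch_1 below 0.014 m or distance between jar_p and notch_2 below 0.014 m or distance between jar_p and notch_3 below 0.014 m or distance between jar_p and notch_4 below 0.014 m) and (distance between jar_q and notch_1 below 0.014 m or distance between jar_q and notch_2 below 0.014 m or distance between jar_q and notch_3 below 0.014 m or distance between jar_q and notch_4 below 0.014 m)), for 0.3 s.
3. the knob is turned back past its click and the rail is shut (value of joint lock_knob below 0.15 rad), for 0.2 s.
At the end, for the whole second after the job is handed in: The knob is back at shut (below 0.15 rad) and every jar that is there stands at rest and upright (within 0.08 rad) in a notch of its own, its underside's centre within 10 mm of the notch point, its label facing the rack's front within 0.28 rad (16 degrees) (value of joint lock_knob below 0.15 rad and (distance between jar_a and notch_1 below 0.01 m or distance between jar_a and notch_2 below 0.01 m or distance between jar_a and notch_3 below 0.01 m or distance between jar_a and notch_4 below 0.01 m) and angle between the x axis of each of jar_a, jar_b, jar_c, jar_p, jar_q and the x axis of jar_rack, either way round below 0.28 rad and x of each of jar_a_label_mid, jar_b_label_mid, jar_c_label_mid, jar_p_label_mid, jar_q_label_mid in the frame of jar_rack below -0.012 m and angle between each of jar_a, jar_b, jar_c, jar_p, jar_q's own z axis and vertical below 0.08 rad and (distance between jar_b and notch_1 below 0.01 m or distance between jar_b and notch_2 below 0.01 m or distance between jar_b and notch_3 below 0.01 m or distance between jar_b and notch_4 below 0.01 m) and (distance between jar_c and notch_1 below 0.01 m or distance between jar_c and notch_2 below 0.01 m or distance between jar_c and notch_3 below 0.01 m or distance between jar_c and notch_4 below 0.01 m) and (distance between jar_p and notch_1 below 0.01 m or distance between jar_p and notch_2 below 0.01 m or distance between jar_p and notch_3 below 0.01 m or distance between jar_p and notch_4 below 0.01 m) and (distance between jar_q and notch_1 below 0.01 m or distance between jar_q and notch_2 below 0.01 m or distance between jar_q and notch_3 below 0.01 m or distance between jar_q and notch_4 below 0.01 m) and linear speed of each of jar_a, jar_b, jar_c, jar_p, jar_q below 0.02 m/s); the robot touches nothing.
It fails at once if the packet is knocked away (distance of packet from where it was at the start of the episode above 0.05 m).
It fails at once if the eraser is knocked away (distance of eraser from where it was at the start of the episode above 0.05 m).
Of jar_a, jar_b, jar_c only 2 to 3 are there at a start; the rules pass over those that are not, and their reading is None.
Of jar_p, jar_q only 1 to 1 are there at a start; the rules pass over those that are not, and their reading is None.
At some moment in a run one of jar_a, jar_b, jar_c may be knocked a few centimetres aside while the robot is not near it.
It also fails if it takes over 200 s, if anything falls off the work surface, if the arm or the gripper's body presses on something with over 40 N, if the wrist force passes 120 N, or if a joint passes its speed limit or range.

## Working session

There is one attempt and no reset: what is moved stays moved. The work goes in short steps, Python scripts to look and compute and a tool call to move; the robot and the scene stay as the last step left them, time stands still between calls to the robot, and variables do not carry over. Pictures are saved under pics/ and viewed, at most 14 in all, crops included, and the job is handed in when it is done.

Besides the shell and the picture viewer there is one more tool, called after "Call:" as name(argument=value, ...), one argument or row to a line, values as JSON. jog_arm: Moves the arm, as the interface text tells. Its arguments: {"type":"object","properties":{"moves":{"type":"array"},"newtons":{"type":"number"}},"required":["moves"]}

```bash
mkdir -p pics; cat > h.py <<'E'
import numpy as np, cv2
from scipy.spatial.transform import Rotation as R
from bench import ctrl
def snap(name,fn=None):
    s=ctrl.get_state(); im=ctrl.get_image(name)
    if name=="wrist":
        T=np.eye(4);T[:3,:3]=R.from_rotvec(s["tool_rot"]).as_matrix();T[:3,3]=s["position"]
        M=T@np.array(im["tool_from_camera"])
    else:
        M=np.eye(4);r=np.array(im["rotation"]);M[:3,:3]=r if r.shape==(3,3) else R.from_rotvec(r).as_matrix();M[:3,3]=im["xyz"]
    im["M"]=M;im["name"]=name
    if fn: cv2.imwrite("pics/"+fn,im["pixels"][:,:,::-1])
    np.save("pics/%s.npy"%name,{k:v for k,v in im.items()},allow_pickle=True)
    return im
def load(name): return np.load("pics/%s.npy"%name,allow_pickle=True).item()
def pt(im,u,v,z):
    a=(u-im["cx"])/im["fx"];b=(v-im["cy"])/im["fy"]
    if im["name"]=="wrist":
        t=np.hypot(a,b);k=np.sin(t)/t if t>1e-9 else 1;d=np.array([a*k,-b*k,-np.cos(t)])
    else: d=np.array([a,-b,-1])
    d=im["M"][:3,:3]@d;o=im["M"][:3,3]
    return o+d*(z-o[2])/d[2]
def px(im,p):
    q=im["M"][:3,:3].T@(np.array(p)-im["M"][:3,3]);x,y,z=q[0],-q[1],-q[2]
    if im["name"]=="wrist":
        r=np.hypot(x,y);t=np.arctan2(r,z);k=t/r if r>1e-9 else 1;a,b=x*k,y*k
    else:a,b=x/z,y/z
    return np.array([im["cx"]+im["fx"]*a,im["cy"]+im["fy"]*b])
def crop(im,u0,v0,w,h,s,fn):
    c=im["pixels"][v0:v0+h,u0:u0+w,::-1];cv2.imwrite("pics/"+fn,cv2.resize(c,None,fx=s,fy=s,interpolation=cv2.INTER_CUBIC))
E
python3 - <<'E'
from h import *
s=ctrl.get_state();print({k:np.round(v,3) for k,v in s.items()},ctrl.grasp_offset)
for n in("top","scene"):
    i=snap(n,n+"0.png");print(n,i["fx"],i["cx"],i["cy"],i["M"].round(3).tolist(),[k for k in i])
i=ctrl.get_image("wrist");print(i["fx"],np.round(i["tool_from_camera"],3).tolist())
E
```

```text
{'time': np.float64(0.0), 'joint_positions': array([ 1.246,  0.322, -0.07 ,  1.452,  0.023,  1.371, -0.057]), 'qd': array([-0.001,  0.001,  0.   , -0.001, -0.002,  0.001,  0.   ]), 'joint_torque': array([ 0.0000e+00, -4.9129e+01, -4.0400e-01, -3.1253e+01, -6.4000e-02,
        4.4000e-02,  0.0000e+00]), 'position': array([ 0.216, -0.613,  0.221]), 'tool_rot': array([-3.095e+00, -5.290e-01,  1.000e-03]), 'ft_force': array([-0.489,  0.292,  0.112]), 'torque': array([-0.016,  0.052,  0.03 ]), 'grip_force': np.float64(0.0), 'grip_width': np.float64(0.999)} 0.0187
top 421.6048691909045 324.1928421522728 193.53635432377502 [[0.008, 0.989, -0.146, 0.408], [-1.0, 0.004, -0.027, 0.074], [-0.026, 0.146, 0.989, 0.921], [0.0, 0.0, 0.0, 1.0]] ['pixels', 'fx', 'fy', 'cx', 'cy', 'xyz', 'rotation', 'M', 'name']
scene 441.63247013209605 314.85149639368944 201.21867123030094 [[0.902, -0.321, 0.289, 0.822], [0.431, 0.656, -0.619, -0.483], [0.009, 0.683, 0.73, 0.78], [0.0, 0.0, 0.0, 1.0]] ['pixels', 'fx', 'fy', 'cx', 'cy', 'xyz', 'rotation', 'M', 'name']
309.70691628693146 [[-0.001, 0.963, 0.27, 0.075], [1.0, 0.001, 0.001, -0.0], [0.0, 0.27, -0.963, -0.162], [0.0, 0.0, 0.0, 1.0]]
```

View pics/top0.png

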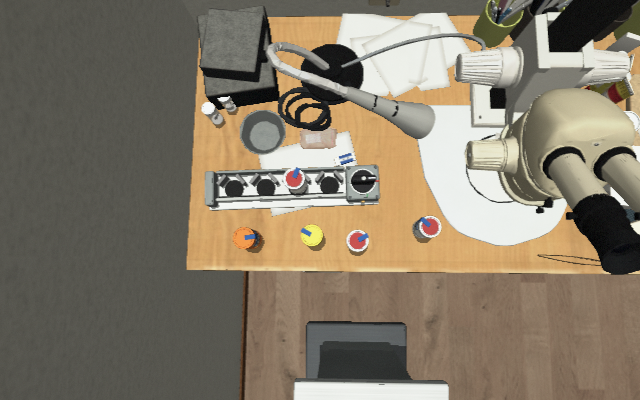

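View pics/scene0.png

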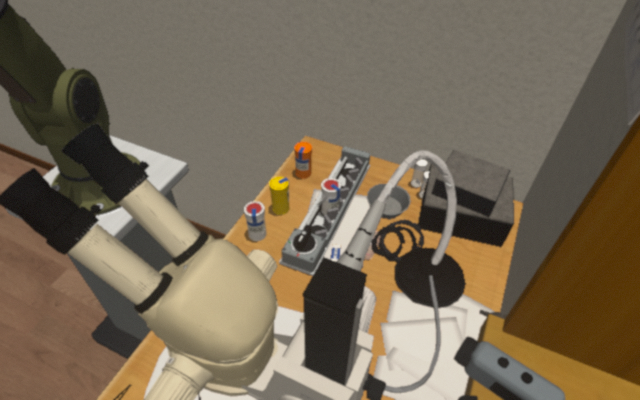

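Top view: red lids at (357,241), (429,227) and, in the rack's third notch, (294,180). The orange (245,238) and yellow (312,235) jars are decoys. The knob is at (363,181). Next, a crop to check the choice and read the pixels.

```bash
python3 - <<'E'
from h import *
i=load("top"); crop(i,200,150,250,110,3.2,"c1.png")
for n,u,v,z in[("jar1",358,240,.088),("jar2",430,226,.088),("jp",294,179,.098),("knob",363,180,.087),("n1",233.5,187,.01),("n2",265,187,.01),("n4",329,185,.01),("org",245,237,.088),("yel",312,235,.088)]:
    print(n,pt(i,u,v,z).round(3))
E
```

```text
jar1 [0.439 0.029 0.088]
jar2 [ 0.467 -0.112  0.088]
jp [0.558 0.157 0.098]
knob [0.559 0.019 0.087]
n1 [0.556 0.299 0.01 ]
n2 [0.556 0.229 0.01 ]
n4 [0.561 0.088 0.01 ]
org [0.443 0.253 0.088]
yel [0.448 0.12  0.088]
```

View pics/c1.png

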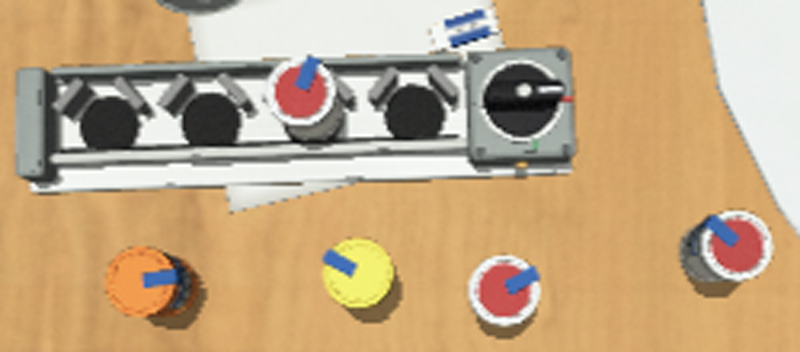

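```bash
python3 - <<'E'
from h import *
t=load("top");s=load("scene")
def tri(a,b):
    A=[];B=[]
    P=[(t,a),(s,b)];L=[]
    for im,q in P:
        o=im["M"][:3,3];d=pt(im,*q,0)-o;d/=np.linalg.norm(d);L.append((o,d))
    M=sum(np.eye(3)-np.outer(d,d) for o,d in L);r=sum((np.eye(3)-np.outer(d,d))@o for o,d in L)
    return np.linalg.solve(M,r).round(3)
print("eyepiece",tri((603,248),(97,150)),tri((570,165),(200,248)),"lampTip",tri((420,120),(356,255)),"lamp arch",tri((272,55),(440,160)))
print("chk jar1",tri((357.5,240.6),(256,210)))
for n,c,e,z in[("1",(357.5,240.6),(368,235),.088),("2",(430.3,226.6),(422.3,219),.088),("p",(294.4,178.8),(298.4,168.8),.098)]:
    a=pt(t,*c,z);d=pt(t,*e,z)-a;print(n,a.round(4),np.degrees(np.arctan2(d[1],d[0])).round(1),np.hypot(*d[:2]).round(3))
S=ctrl.get_state();print(R.from_rotvec(S["tool_rot"]).as_matrix().round(3))
E
```

```text
eyepiece [ 0.418 -0.228  0.435] [ 0.543 -0.246  0.336] lampTip [ 0.678 -0.068  0.175] lamp arch [0.765 0.19  0.219]
chk jar1 [0.44  0.032 0.078]
1 [0.4376 0.0305 0.088 ] -61.7 0.023
2 [ 0.4659 -0.1122  0.088 ] 45.7 0.021
p [0.5585 0.1558 0.098 ] -20.6 0.022
[[ 0.943  0.332 -0.001]
 [ 0.332 -0.943  0.001]
 [-0.    -0.001 -1.   ]]
```

```bash
python3 - <<'E'
from h import *
t=load("top");s=load("scene")
for z in(.40,.435,.47):print(z,[pt(s,*q,z).round(3).tolist() for q in((10,185),(40,180),(82,140),(105,130))],[pt(t,*q,z).round(3).tolist() for q in((603,275),(635,270),(575,230))])
print(px(s,(0,0,.3)),px(s,(.1,-.3,.5)),[px(s,(0.216,-.613,z)).round() for z in(.3,.5)])
crop(s,0,0,300,225,2.6,"c2.png")
i=snap("wrist","w0.png")
E
```

```text
0.4 [[0.329, -0.298, 0.4], [0.354, -0.276, 0.4], [0.342, -0.196, 0.4], [0.354, -0.166, 0.4]] [[0.388, -0.246, 0.4], [0.394, -0.284, 0.4], [0.441, -0.217, 0.4]]
0.435 [[0.374, -0.315, 0.435], [0.397, -0.295, 0.435], [0.386, -0.223, 0.435], [0.397, -0.196, 0.435]] [[0.389, -0.225, 0.435], [0.395, -0.26, 0.435], [0.439, -0.198, 0.435]]
0.47 [[0.42, -0.332, 0.47], [0.44, -0.314, 0.47], [0.43, -0.249, 0.47], [0.44, -0.225, 0.47]] [[0.39, -0.203, 0.47], [0.396, -0.236, 0.47], [0.437, -0.178, 0.47]]
[47.16329412 75.45046579] [-167.75282118   66.77639061] [array([-288.,  419.]), array([-580.,  323.])]
```

View pics/c2.png

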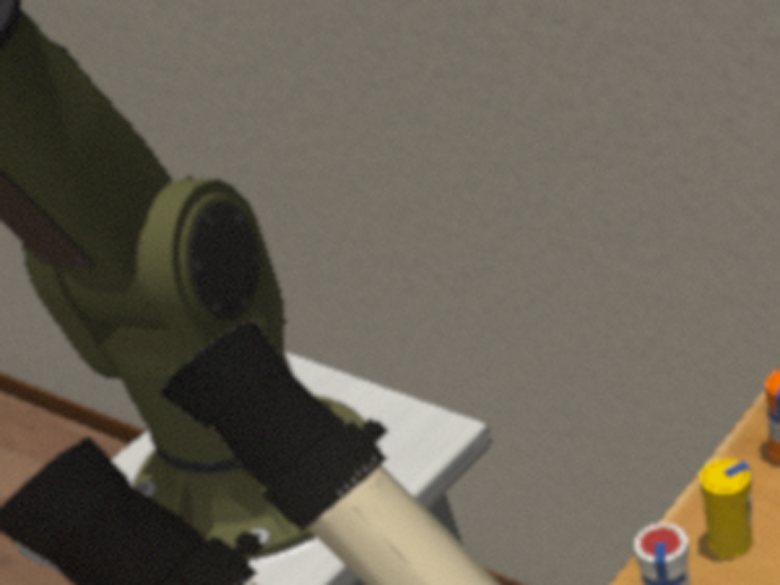

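View pics/w0.png

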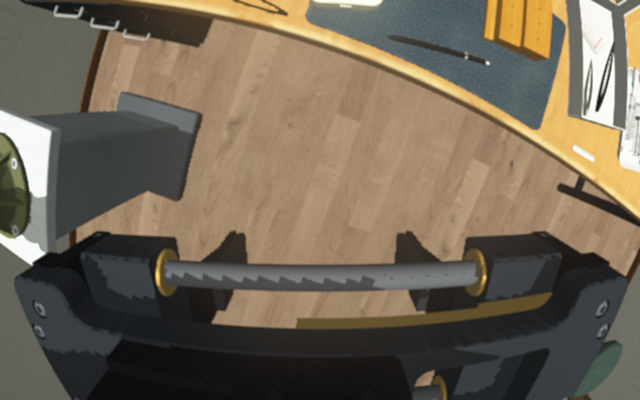

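The pictures show the microscope eyecups ending near (0.39,-0.22,0.43), between the arm and the work. I'll raise the arm and pass over them at a small radius.

```bash
cat >> h.py <<'E'
def goal(p,yaw,tag=""):
    """yaw: world heading (deg) of tool x, tool down. prints shift/turn in units; delta from measured pose"""
    s=ctrl.get_state();A=R.from_rotvec(s["tool_rot"]);y=np.radians(yaw)
    B=R.from_matrix(np.array([[np.cos(y),np.sin(y),0],[np.sin(y),-np.cos(y),0],[0,0,-1]]))
    d=A.inv().apply(np.array(p)-s["position"])/.3;w=(A.inv()*B).as_rotvec()/np.radians(60)
    print(tag,"t",round(float(s["time"]),2),"pos",s["position"].round(4),"yaw",round(np.degrees(np.arctan2(*A.as_matrix()[1::-1,0])),1),"q",s["joint_positions"].round(2),"| shift",d.round(3),"turn",w.round(3))
E
python3 -c "
from h import *
goal((.15,-.42,.52),19.4);goal((.15,-.42,.50),60)"
```

```text
t 0.2 pos [ 0.2159 -0.6128  0.2219] yaw 19.4 q [ 1.25  0.32 -0.07  1.45  0.02  1.37 -0.06] | shift [ 0.006 -0.68  -0.993] turn [-0.001  0.     0.   ]
 t 0.2 pos [ 0.2159 -0.6128  0.2219] yaw 19.4 q [ 1.25  0.32 -0.07  1.45  0.02  1.37 -0.06] | shift [ 0.006 -0.68  -0.926] turn [-0.001 -0.    -0.676]
```

Call:
jog_arm(
  moves=[0,-0.1,-0.14,0,0,0,1,0,-0.2,-0.28,0,0,0,1,0,-0.3,-0.42,0,0,0,1,0,-0.4,-0.56,0,0,0,1,0,-0.5,-0.7,0,0,0,1,0,-0.6,-0.84,0,0,0,1,0,-0.68,-0.98,0,0,0,1,0,-0.68,-0.98,0,0,0,1],
  newtons=40,
)

```text
time: 1.2
position: [0.1481, -0.42, 0.5209]
tool_rot: [3.089, 0.528, 0.002]
ft_force: [-0.1, -1.0, -0.9]
grip_width: 1.001
grip_force: 0.0
```

```bash
python3 -c "
from h import *
for a in (-55,-40,-25,-10): goal((.44*np.cos(np.radians(a)),.44*np.sin(np.radians(a)),.55),90+a)"
```

```text
t 1.2 pos [ 0.1481 -0.42    0.5209] yaw 19.4 q [ 1.26 -0.09 -0.07  1.31 -0.01  1.91 -0.05] | shift [ 0.394 -0.071 -0.097] turn [ 0.008  0.001 -0.26 ]
 t 1.2 pos [ 0.1481 -0.42    0.5209] yaw 19.4 q [ 1.26 -0.09 -0.07  1.31 -0.01  1.91 -0.05] | shift [ 0.746 -0.221 -0.099] turn [ 0.008  0.002 -0.51 ]
 t 1.2 pos [ 0.1481 -0.42    0.5209] yaw 19.4 q [ 1.26 -0.09 -0.07  1.31 -0.01  1.91 -0.05] | shift [ 1.047 -0.457 -0.101] turn [ 0.007  0.003 -0.76 ]
 t 1.2 pos [ 0.1481 -0.42    0.5209] yaw 19.4 q [ 1.26 -0.09 -0.07  1.31 -0.01  1.91 -0.05] | shift [ 1.277 -0.763 -0.103] turn [ 0.007  0.004 -1.01 ]
```

Call:
jog_arm(
  moves=[0.1,-0.01,-0.02,0,0,-0.07,1,0.2,-0.02,-0.03,0,0,-0.13,1,0.3,-0.05,-0.04,0,0,-0.2,1,0.4,-0.07,-0.04,0,0,-0.26,1,0.52,-0.12,-0.04,0,0,-0.34,1,0.64,-0.17,-0.04,0,0,-0.43,1,0.75,-0.22,-0.04,0,0,-0.51,1,0.75,-0.22,-0.04,0,0,-0.51,1],
)

```text
time: 2.2
position: [0.3414, -0.2801, 0.5285]
tool_rot: [-2.841, -1.342, -0.001]
ft_force: [-0.6, -0.8, -1.0]
grip_width: 0.998
grip_force: 0.0
```

```bash
python3 -c "
from h import *
for a in (-25,-10,2): goal((.44*np.cos(np.radians(a)),.44*np.sin(np.radians(a)),.53),90+a)"
```

```text
t 2.2 pos [ 0.3414 -0.2801  0.5285] yaw 50.6 q [ 1.01 -0.08 -0.34  1.28 -0.03  1.93 -0.03] | shift [ 0.364 -0.052 -0.005] turn [ 0.    -0.    -0.241]
 t 2.2 pos [ 0.3414 -0.2801  0.5285] yaw 50.6 q [ 1.01 -0.08 -0.34  1.28 -0.03  1.93 -0.03] | shift [ 0.719 -0.195 -0.005] turn [ 0.    -0.    -0.491]
 t 2.2 pos [ 0.3414 -0.2801  0.5285] yaw 50.6 q [ 1.01 -0.08 -0.34  1.28 -0.03  1.93 -0.03] | shift [ 0.969 -0.372 -0.005] turn [ 0.    -0.    -0.691]
```

Call:
jog_arm(
  moves=[0.12,-0.01,0,0,0,-0.09,1,0.24,-0.03,0,0,0,-0.17,1,0.36,-0.05,0,0,0,-0.25,1,0.48,-0.09,0,0,0,-0.34,1,0.6,-0.14,0,0,0,-0.42,1,0.72,-0.2,0,0,0,-0.5,1,0.84,-0.28,0,0,0,-0.6,1,0.96,-0.37,0,0,0,-0.7,1],
)

```text
time: 3.2
position: [0.4386, 0.0094, 0.5282]
tool_rot: [-2.179, -2.263, 0.001]
ft_force: [-0.1, -0.2, -0.6]
grip_width: 1.003
grip_force: 0.0
```

```bash
python3 -c "
from h import *
goal((.50,.02,.26),91.4);goal((.557,.019,.15),91.4)"
```

```text
t 3.2 pos [0.4386 0.0094 0.5282] yaw 92.2 q [ 0.7  -0.09 -0.69  1.28 -0.06  1.93  0.02] | shift [0.028 0.206 0.894] turn [-0.     0.     0.013]
 t 3.2 pos [0.4386 0.0094 0.5282] yaw 92.2 q [ 0.7  -0.09 -0.69  1.28 -0.06  1.93  0.02] | shift [0.018 0.396 1.261] turn [-0.     0.     0.013]
```

Call:
jog_arm(
  moves=[0,0.03,0.15,0,0,0,1,0.01,0.06,0.3,0,0,0,1,0.02,0.1,0.45,0,0,0,1,0.02,0.13,0.6,0,0,0,1,0.03,0.17,0.74,0,0,0,1,0.03,0.2,0.89,0,0,0,1,0.03,0.2,0.89,0,0,0.01,1,0.03,0.2,0.89,0,0,0.01,1],
)

```text
time: 4.2
position: [0.4987, 0.0194, 0.2631]
tool_rot: [2.193, 2.247, 0.002]
ft_force: [0.3, -0.7, 0.8]
grip_width: 0.999
grip_force: 0.0
```

```bash
python3 -c "
from h import *
i=snap('wrist','w1.png')
for n,p in dict(knob=(.559,.019,.087),j1=(.438,.0305,.088),n4=(.561,.088,.01),j2=(.466,-.112,.088),jp=(.5585,.156,.098)).items(): print(n,px(i,p).round())
goal((.557,.019,.15),91.4)"
```

```text
knob [372. 186.]
j1 [265. 173.]
n4 [367. 123.]
j2 [291. 286.]
jp [379.  62.]
 t 4.25 pos [0.4991 0.0194 0.2637] yaw 91.4 q [ 0.66  0.01 -0.75  1.73  0.01  1.4  -0.06] | shift [-0.006  0.192  0.38 ] turn [ 0.003  0.001 -0.   ]
```

View pics/w1.png

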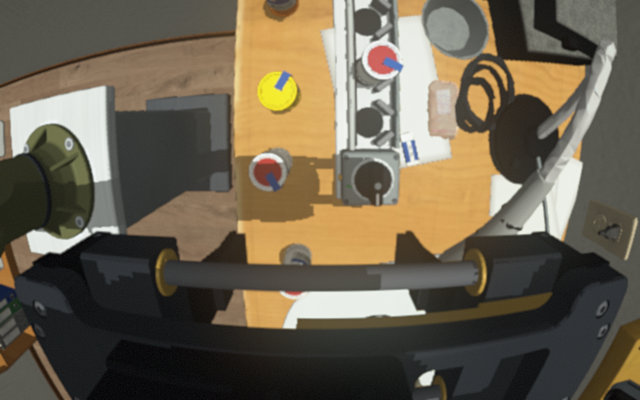

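```bash
python3 -c "
from h import *
i=load('wrist'); crop(i,235,40,180,170,4,'c3.png')"
```

```text
(no output)
```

View pics/c3.png

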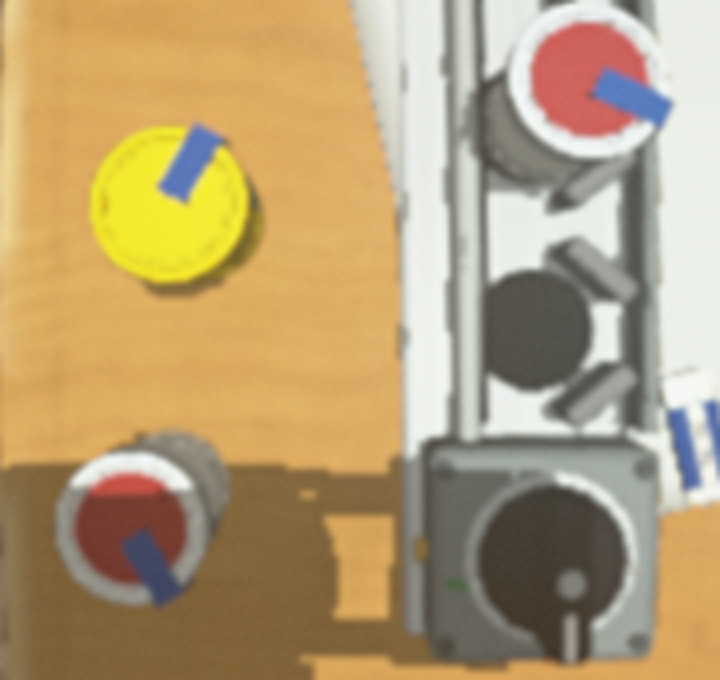

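```bash
python3 -c "
from h import *
i=load('wrist')
f=lambda x,y,z:pt(i,235+x/4,40+y/4,z)
for n,a in dict(cap=(572,585,.087),disc=(552,560,.055),n4=(537,330,.01),j1=(133,527,.088),jp=(589,80,.098)).items(): print(n,f(*a).round(4))
for n,a,b,z in(('j1',(133,527),(166,600),.088),('jp',(589,80),(668,112),.098)):
  d=f(*b,z)-f(*a,z);print(n,np.degrees(np.arctan2(d[1],d[0])).round(1))
d=f(655,440,.05)-f(655,650,.05);print('tower side heading',np.degrees(np.arctan2(d[1],d[0])))
d=f(400,200,.01)-f(405,430,.01);print('base edge',np.degrees(np.arctan2(d[1],d[0])))
"
```

```text
cap [0.5656 0.0186 0.087 ]
disc [0.5652 0.0191 0.055 ]
n4 [0.5642 0.0887 0.01  ]
j1 [0.4419 0.0325 0.088 ]
jp [0.5621 0.1581 0.098 ]
j1 -66.3
jp -17.6
tower side heading 94.56877774806712
base edge 92.8496425431584
```

```bash
python3 -c "
from h import *
goal((.5625,.019,.12),91.7);goal((.5625,.019,.063),91.7)"
```

```text
t 4.25 pos [0.4991 0.0194 0.2637] yaw 91.4 q [ 0.66  0.01 -0.75  1.73  0.01  1.4  -0.06] | shift [-0.006  0.21   0.48 ] turn [ 0.003  0.001 -0.005]
 t 4.25 pos [0.4991 0.0194 0.2637] yaw 91.4 q [ 0.66  0.01 -0.75  1.73  0.01  1.4  -0.06] | shift [-0.006  0.209  0.67 ] turn [ 0.003  0.001 -0.005]
```

Call:
jog_arm(
  moves=[0,0.07,0.1,0,0,0,1,0,0.14,0.2,0,0,0,1,0,0.21,0.3,0,0,0,1,0,0.21,0.42,0,0,0,1,0,0.21,0.54,0,0,0,1,0,0.21,0.61,0,0,0,1,0,0.21,0.66,0,0,0,1,0,0.21,0.66,0,0,0,1],
  newtons=8,
)

```text
time: 5.25
position: [0.5612, 0.0208, 0.0636]
tool_rot: [-2.194, -2.248, 0.001]
ft_force: [-0.6, 0.1, -0.4]
grip_width: 0.997
grip_force: 0.0
```

Call:
jog_arm(
  moves=[0,0,0,0,0,0,-1,0,0,0,0,0,0,-1,0,0,0,0,0,0,-1,0,0,0,0,0,0,-1,0,0,0,0,0,0,-1,0,0,0,0,0,0,-1,0,0,0,0,0,0,-1,0,0,0,0,0,0,-1],
  newtons=8,
)

```text
time: 6.25
position: [0.5629, 0.021, 0.0638]
tool_rot: [2.192, 2.247, 0.005]
ft_force: [10.1, 0.7, -7.7]
grip_width: 0.175
grip_force: 5.0
```

```bash
python3 -c "
from h import *
goal((.5625,.019,.063),91.7);print(ctrl.get_state()['ft_force'],ctrl.get_state()['torque'])"
```

```text
t 6.25 pos [0.5629 0.021  0.0638] yaw 91.4 q [ 0.54  0.36 -0.73  1.83  0.27  1.05 -0.27] | shift [-0.007 -0.002  0.003] turn [ 0.004 -0.    -0.005]
[10.12641521  0.69847794 -7.66354291] [ 0.06629775 -2.3036594   0.05895494]
```

Call:
jog_arm(
  moves=[-0.005,0.008,0,0,0,0,-1,-0.005,0.008,0,0,0,0,-1,-0.005,0.008,0,0,0,-0.1,-1,-0.005,0.008,0,0,0,-0.2,-1,-0.005,0.008,0,0,0,-0.3,-1,-0.005,0.008,0,0,0,-0.4,-1,-0.005,0.008,0,0,0,-0.5,-1,-0.005,0.008,0,0,0,-0.6,-1],
  newtons=40,
)

```text
time: 7.25
position: [0.562, 0.0205, 0.0637]
tool_rot: [-1.386, -2.816, 0.002]
ft_force: [-4.1, 3.6, 3.1]
grip_width: 0.156
grip_force: 40.0
```

```bash
python3 -c "
from h import *
goal((.5645,.019,.0635),91.7+75);print(ctrl.get_state()['ft_force'],ctrl.get_state()['torque'])"
```

```text
t 7.25 pos [0.562  0.0205 0.0637] yaw 127.6 q [ 0.63  0.4  -0.84  1.82  0.33  1.07  0.32] | shift [-0.009  0.004  0.   ] turn [-0.001 -0.003 -0.652]
[-4.0632207   3.62733109  3.08522168] [ 0.67396934  0.51991413 -0.06421186]
```

Call:
jog_arm(
  moves=[0,0,0,0,0,-0.11,-1,0,0,0,0,0,-0.22,-1,0,0,0,0,0,-0.33,-1,0,0,0,0,0,-0.44,-1,0,0,0,0,0,-0.54,-1,0,0,0,0,0,-0.61,-1,0,0,0,0,0,-0.64,-1,0,0,0,0,0,-0.64,-1],
)

```text
time: 8.25
position: [0.5611, 0.019, 0.0637]
tool_rot: [-0.388, -3.112, 0.004]
ft_force: [-7.5, 0.5, 8.9]
grip_width: 0.157
grip_force: 40.0
```

```bash
python3 -c "
from h import *
goal((.562,.0205,.0635),91.7+75);print(ctrl.get_state()['ft_force'],ctrl.get_state()['torque'])"
```

```text
t 8.25 pos [0.5611 0.019  0.0637] yaw 165.8 q [ 0.73  0.45 -0.97  1.82  0.41  1.1   0.93] | shift [-0.002  0.005  0.001] turn [-0.003 -0.005 -0.015]
[-7.47118123  0.49912268  8.87951471] [0.07570986 1.37753069 0.01914143]
```

Call:
jog_arm(
  moves=[0,0,0,0,0,0,1,0,0,0,0,0,0,1,0,0,0,0,0,0,1,0,0,0,0,0,0,1,0,0,-0.1,0,0,0,1,0,0,-0.25,0,0,0,1,0,0,-0.4,0,0,0,1,0,0,-0.5,0,0,0,1],
)

```text
time: 9.25
position: [0.5642, 0.0198, 0.2158]
tool_rot: [0.387, 3.115, -0.0]
ft_force: [0.0, 0.6, 0.2]
grip_width: 0.96
grip_force: 0.0
```

```bash
python3 -c "
from h import *
i=snap('top');crop(i,200,150,250,110,3.2,'c4.png')
goal((.56,.157,.2),231);goal((.56,.157,.07),231)"
```

```text
t 9.3 pos [0.5661 0.0202 0.2192] yaw 165.8 q [ 0.82  0.29 -1.07  1.65  0.26  1.35  1.04] | shift [0.132 0.437 0.064] turn [-0.003  0.007 -1.086]
 t 9.3 pos [0.5661 0.0202 0.2192] yaw 165.8 q [ 0.82  0.29 -1.07  1.65  0.26  1.35  1.04] | shift [0.135 0.437 0.497] turn [-0.003  0.007 -1.086]
```

View pics/c4.png

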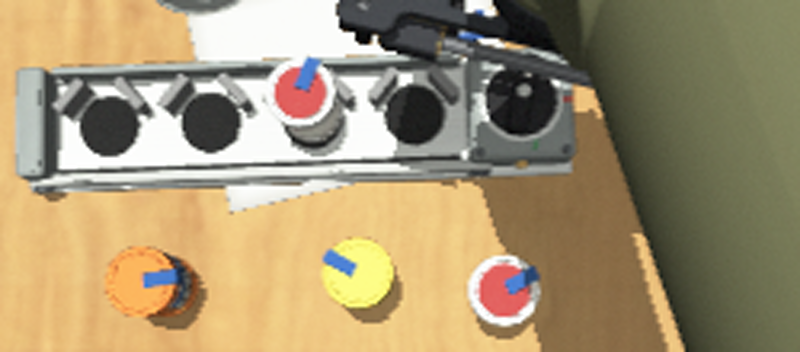

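```bash
python3 -c "
from h import *
goal((.56,.157,.2),171);goal((.56,.157,.07),171)"
```

```text
t 9.3 pos [0.5661 0.0202 0.2192] yaw 165.8 q [ 0.82  0.29 -1.07  1.65  0.26  1.35  1.04] | shift [0.132 0.437 0.064] turn [ 0.001  0.007 -0.086]
 t 9.3 pos [0.5661 0.0202 0.2192] yaw 165.8 q [ 0.82  0.29 -1.07  1.65  0.26  1.35  1.04] | shift [0.135 0.437 0.497] turn [ 0.001  0.007 -0.086]
```

Call:
jog_arm(
  moves=[0.02,0.07,0,0,0,-0.02,1,0.04,0.15,0,0,0,-0.04,1,0.07,0.23,0.02,0,0,-0.06,1,0.1,0.31,0.04,0,0,-0.08,1,0.12,0.39,0.06,0,0,-0.09,1,0.13,0.437,0.06,0,0,-0.09,1,0.13,0.437,0.06,0,0,-0.09,1,0.13,0.437,0.06,0,0,-0.09,1],
)

```text
time: 10.3
position: [0.5581, 0.1554, 0.1953]
tool_rot: [-0.242, -3.132, 0.001]
ft_force: [0.4, -0.3, 0.2]
grip_width: 1.001
grip_force: 0.0
```

```bash
python3 -c "
from h import *
goal((.56,.157,.07),171)"
```

```text
t 10.3 pos [0.5581 0.1554 0.1953] yaw 171.2 q [ 0.57  0.37 -1.09  1.64  0.33  1.34  0.85] | shift [-0.006  0.006  0.418] turn [-0.001 -0.     0.003]
```

Call:
jog_arm(
  moves=[-0.006,0.006,0.1,0,0,0,1,-0.006,0.006,0.2,0,0,0,1,-0.006,0.006,0.3,0,0,0,1,-0.006,0.006,0.38,0,0,0,1,-0.006,0.006,0.415,0,0,0,1,-0.006,0.006,0.415,0,0,0,0.5,-0.006,0.006,0.415,0,0,0,0,-0.006,0.006,0.415,0,0,0,-0.5],
  newtons=6,
)

```text
time: 11.3
position: [0.5606, 0.1579, 0.072]
tool_rot: [0.241, 3.131, 0.0]
ft_force: [-0.1, -0.3, -0.0]
grip_width: 0.746
grip_force: 0.0
```

Call:
jog_arm(
  moves=[0,0,0,0,0,0,-0.5,0,0,0,0,0,0,-0.5,0,0,0,0,0,0,-0.5,0,0,0,0,0,0,-0.5,0,0,0,0,0,0,-0.5,0,0,0,0,0,0,-0.5,0,0,0,0,0,0,-0.5,0,0,0,0,0,0,-0.5],
  newtons=15,
)

```text
time: 12.3
position: [0.5601, 0.1578, 0.0712]
tool_rot: [0.241, 3.132, 0.0]
ft_force: [0.7, 0.3, 3.7]
grip_width: 0.487
grip_force: 15.0
```

```bash
python3 -c "
from h import *
goal((.56,.157,.07),171)"
```

```text
t 12.3 pos [0.5601 0.1578 0.0712] yaw 171.2 q [ 0.49  0.49 -1.01  1.77  0.46  1.13  0.76] | shift [-0.    -0.003  0.004] turn [0.    0.    0.004]
```

Call:
jog_arm(
  moves=[0,0,0,0,0,0,-0.5,0,0,-0.05,0,0,0,-0.5,0.01,0,-0.12,0,0,0,-0.5,0.015,0,-0.2,0,0,0.05,-0.5,0.015,0,-0.23,0,0,0.2,-0.5,0.015,0,-0.23,0,0,0.35,-0.5,0.015,0,-0.23,0,0,0.5,-0.5,0.015,0,-0.23,0,0,0.65,-0.5],
  newtons=25,
)

```text
time: 13.3
position: [0.5558, 0.1587, 0.1418]
tool_rot: [1.282, 2.866, 0.001]
ft_force: [0.4, -0.4, -1.7]
grip_width: 0.483
grip_force: 25.0
```

Call:
jog_arm(
  moves=[0,0,0,0,0,0.13,-0.5,0,0,0,0,0,0.26,-0.5,0,0,0,0,0,0.39,-0.5,0,0,0,0,0,0.52,-0.5,0,0,0,0,0,0.65,-0.5,0,0,0,0,0,0.78,-0.5,0,0,0,0,0,0.9,-0.5,0,0,0,0,0,1.0,-0.5],
)

```text
time: 14.3
position: [0.5557, 0.1589, 0.1418]
tool_rot: [2.542, 1.844, 0.002]
ft_force: [-0.3, -0.0, -2.6]
grip_width: 0.486
grip_force: 25.0
```

```bash
python3 -c "
from h import *
goal((.556,.1585,.071),11.9)"
```

```text
t 14.3 pos [0.5557 0.1589 0.1418] yaw 71.9 q [ 0.32  0.3  -0.75  1.72  0.22  1.2  -0.81] | shift [-0.001  0.001  0.236] turn [ 0.001 -0.001  1.   ]
```

Call:
jog_arm(
  moves=[0,0,0,0,0,0.13,-0.5,0,0,0,0,0,0.26,-0.5,0,0,0,0,0,0.39,-0.5,0,0,0,0,0,0.52,-0.5,0,0,0,0,0,0.65,-0.5,0,0,0,0,0,0.78,-0.5,0,0,0,0,0,0.9,-0.5,0,0,0,0,0,1.0,-0.5],
)

```text
time: 15.3
position: [0.5557, 0.1591, 0.1418]
tool_rot: [-3.124, -0.327, -0.003]
ft_force: [-0.6, 0.4, -1.6]
grip_width: 0.484
grip_force: 25.0
```

```bash
python3 -c "
from h import *
goal((.556,.1585,.072),11.9)
i=snap('wrist','w2.png');t=snap('top');crop(t,200,100,250,160,3,'c5.png')"
```

```text
t 15.3 pos [0.5557 0.1591 0.1418] yaw 11.9 q [ 0.19  0.27 -0.6   1.72  0.16  1.19 -1.81] | shift [0.    0.002 0.233] turn [-0.    -0.002  0.001]
```

View pics/c5.png

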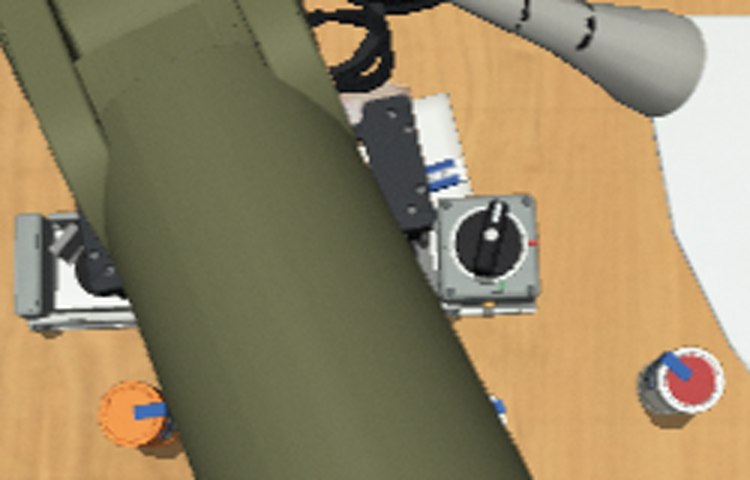

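Call:
jog_arm(
  moves=[0,0.002,0.08,0,0,0,-0.5,0,0.002,0.15,0,0,0,-0.5,0,0.002,0.19,0,0,0,-0.5,0,0.002,0.215,0,0,0,-0.5,0,0.002,0.232,0,0,0,-0.5,0,0.002,0.235,0,0,0,-0.5,0,0.002,0.235,0,0,0,-0.5,0,0.002,0.235,0,0,0,-0.5],
)

```text
time: 16.4
position: [0.5567, 0.1582, 0.0712]
tool_rot: [3.124, 0.334, 0.004]
ft_force: [-1.3, -2.0, 4.8]
grip_width: 0.479
grip_force: 25.0
```

```bash
python3 -c "
from h import *
goal((.556,.1585,.071),11.9)"
```

```text
t 16.4 pos [0.5567 0.1582 0.0712] yaw 12.2 q [ 0.17  0.35 -0.58  1.79  0.22  1.07 -1.85] | shift [-0.002 -0.002  0.001] turn [ 0.    -0.002  0.005]
```

Call:
jog_arm(
  moves=[0,0,0,0,0,0,0.4,0,0,0,0,0,0,0.4,0,0,0,0,0,0,0.4,0,0,0,0,0,0,0.4,0,0,-0.1,0,0,0,0.4,0,0,-0.25,0,0,0,0.4,0,0,-0.4,0,0,0,0.6,0,0,-0.55,0,0,0,1],
)

```text
time: 17.4
position: [0.5554, 0.1578, 0.2359]
tool_rot: [3.124, 0.334, 0.0]
ft_force: [-0.0, -1.0, 0.2]
grip_width: 0.838
grip_force: 0.0
```

```bash
python3 -c "
from h import *
goal((.48,.02,.26),72)"
```

```text
t 17.4 pos [0.5554 0.1578 0.2359] yaw 12.2 q [ 0.21  0.21 -0.61  1.6   0.12  1.37 -1.77] | shift [-0.343  0.396 -0.08 ] turn [ 0.     0.    -0.996]
```

Call:
jog_arm(
  moves=[-0.04,0.05,-0.02,0,0,-0.12,1,-0.08,0.1,-0.04,0,0,-0.25,1,-0.13,0.15,-0.06,0,0,-0.38,1,-0.18,0.2,-0.08,0,0,-0.51,1,-0.23,0.26,-0.08,0,0,-0.64,1,-0.28,0.32,-0.08,0,0,-0.77,1,-0.34,0.4,-0.08,0,0,-0.9,1,-0.34,0.4,-0.08,0,0,-1.0,1],
)

```text
time: 18.4
position: [0.4806, 0.0164, 0.2585]
tool_rot: [2.538, 1.85, -0.002]
ft_force: [0.3, 0.9, 0.3]
grip_width: 0.999
grip_force: 0.0
```

```bash
python3 -c "
from h import *
i=snap('wrist')
for n,p in dict(n4=(.5622,.0885,.01),j1=(.44,.0315,.088),jp=(.556,.158,.098)).items(): print(n,px(i,p).round())
cv2.imwrite('pics/w3.png',cv2.resize(i['pixels'][0:240,170:490,::-1],None,fx=2.5,fy=2.5,interpolation=cv2.INTER_CUBIC))
goal((.44,.0315,.15),180)"
```

```text
n4 [362. 103.]
j1 [280. 184.]
jp [347.  39.]
 t 18.45 pos [0.481  0.0177 0.2586] yaw 72.5 q [ 0.47 -0.04 -0.54  1.78 -0.02  1.39 -0.37] | shift [ 0.003 -0.144  0.362] turn [-0.000e+00  1.000e-03 -1.792e+00]
```

View pics/w3.png

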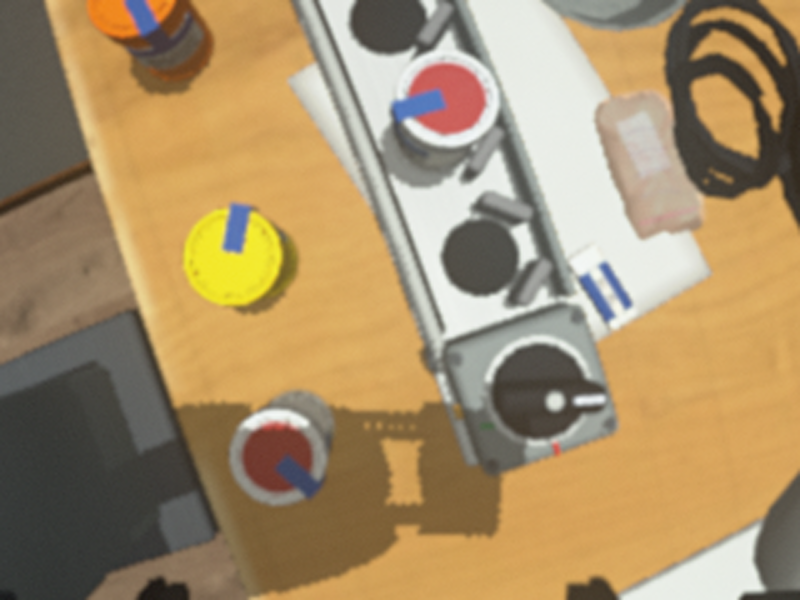

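```bash
python3 -c "
from h import *
i=load('wrist')
f=lambda x,y,z:pt(i,170+x/2.5,y/2.5,z)
print(f(279,457,.088),f(481,257,.01),f(447,97,.098))
for n,a,b,z in(('j1',(279,457),(311,489),.088),('jp',(447,97),(397,108),.098),('eras',(278,0),(1,1),0)):
  d=f(*b,z)-f(*a,z);print(n,np.degrees(np.arctan2(d[1],d[0])).round(1))
d=f(462,20,.044)-f(568,290,.044);print('rest back',np.degrees(np.arctan2(d[1],d[0])))
d=f(300,0,.03)-f(432,350,.03);print('rail',np.degrees(np.arctan2(d[1],d[0])))
"
```

```text
[0.4418191  0.03198091 0.088     ] [0.56292525 0.08856493 0.01      ] [0.55791263 0.15757473 0.098     ]
j1 -64.3
jp 176.6
eras 154.4
rest back 93.16421446405951
rail 91.99625759347735
```

Call:
jog_arm(
  moves=[0,-0.02,0.03,0,0,-0.12,1,0,-0.04,0.06,0,0,-0.25,1,0,-0.06,0.09,0,0,-0.38,1,0,-0.09,0.12,0,0,-0.5,1,0,-0.11,0.15,0,0,-0.63,1,0,-0.14,0.18,0,0,-0.76,1,0,-0.14,0.2,0,0,-0.88,1,0,-0.14,0.22,0,0,-1.0,1],
)

```text
time: 19.45
position: [0.4413, 0.0323, 0.1923]
tool_rot: [1.267, 2.874, -0.0]
ft_force: [0.3, 0.8, 0.1]
grip_width: 1.001
grip_force: 0.0
```

```bash
python3 -c "
from h import *
goal((.441,.0318,.13),180)"
```

```text
t 19.45 pos [0.4413 0.0323 0.1923] yaw 132.4 q [ 0.42 -0.1  -0.51  1.96 -0.05  1.26  0.66] | shift [-0.001 -0.002  0.208] turn [-0.     0.    -0.793]
```

Call:
jog_arm(
  moves=[0,0,0.02,0,0,-0.12,1,0,0,0.05,0,0,-0.24,1,0,0,0.08,0,0,-0.36,1,0,0,0.11,0,0,-0.48,1,0,0,0.14,0,0,-0.6,1,0,0,0.17,0,0,-0.72,1,0,0,0.2,0,0,-0.79,1,0,0,0.2,0,0,-0.79,1],
)

```text
time: 20.45
position: [0.4408, 0.0322, 0.1319]
tool_rot: [-0.012, -3.14, -0.0]
ft_force: [-0.4, -0.1, 0.1]
grip_width: 1.003
grip_force: 0.0
```

```bash
python3 -c "
from h import *
goal((.441,.0318,.0605),180)"
```

```text
t 20.45 pos [0.4408 0.0322 0.1319] yaw 179.5 q [ 0.37 -0.04 -0.49  2.04 -0.02  1.14  1.45] | shift [-0.001 -0.001  0.238] turn [ 0.    -0.001 -0.008]
```

Call:
jog_arm(
  moves=[0,0,0.07,0,0,0,1,0,0,0.15,0,0,0,1,0,0,0.21,0,0,0,1,0,0,0.238,0,0,0,1,0,0,0.238,0,0,0,0.5,0,0,0.238,0,0,0,0,0,0,0.238,0,0,0,-0.5,0,0,0.238,0,0,0,-0.5],
  newtons=10,
)

```text
time: 21.45
position: [0.4417, 0.0318, 0.0616]
tool_rot: [0.011, 3.141, -0.0]
ft_force: [0.5, 0.4, -0.1]
grip_width: 0.631
grip_force: 0.0
```

Call:
jog_arm(
  moves=[0,0,0,0,0,0,-0.5,0,0,0,0,0,0,-0.5,0,0,0,0,0,0,-0.5,0,0,0,0,0,0,-0.5,0,0,-0.05,0,0,0,-0.5,0,0,-0.15,0,0,0,-0.5,0,0,-0.27,0,0,0,-0.5,0,0,-0.33,0,0,0,-0.5],
  newtons=25,
)

```text
time: 22.45
position: [0.4421, 0.0322, 0.1627]
tool_rot: [0.01, 3.139, -0.0]
ft_force: [0.6, -0.0, -1.7]
grip_width: 0.483
grip_force: 25.0
```

```bash
python3 -c "
from h import *
goal((.5585,.0885,.16),66)"
```

```text
t 22.45 pos [0.4421 0.0322 0.1627] yaw 179.6 q [ 0.38 -0.07 -0.49  2.   -0.04  1.2   1.47] | shift [-0.387  0.19   0.01 ] turn [0.003 0.002 1.894]
```

Call:
jog_arm(
  moves=[-0.03,0.02,0,0,0,0.11,-0.5,-0.06,0.04,0,0,0,0.22,-0.5,-0.1,0.06,0,0,0,0.34,-0.5,-0.15,0.08,0,0,0,0.47,-0.5,-0.2,0.1,0,0,0,0.6,-0.5,-0.25,0.12,0,0,0,0.73,-0.5,-0.3,0.15,0,0,0,0.86,-0.5,-0.33,0.17,0,0,0,1.0,-0.5],
)

```text
time: 23.45
position: [0.541, 0.0827, 0.1606]
tool_rot: [-1.586, -2.711, -0.0]
ft_force: [0.4, -0.2, -1.9]
grip_width: 0.485
grip_force: 25.0
```

```bash
python3 -c "
from h import *
goal((.5585,.0885,.14),66)"
```

```text
t 23.45 pos [0.541  0.0827 0.1606] yaw 119.4 q [ 0.27  0.18 -0.52  1.77  0.09  1.21  0.24] | shift [-0.012  0.06   0.069] turn [-0.    -0.001  0.889]
```

Call:
jog_arm(
  moves=[0,0.01,0,0,0,0.12,-0.5,0,0.02,0,0,0,0.25,-0.5,0,0.03,0,0,0,0.38,-0.5,0,0.04,0,0,0,0.51,-0.5,-0.01,0.05,0,0,0,0.64,-0.5,-0.012,0.06,0.02,0,0,0.77,-0.5,-0.012,0.06,0.05,0,0,0.89,-0.5,-0.012,0.06,0.07,0,0,0.89,-0.5],
)

```text
time: 24.45
position: [0.5578, 0.088, 0.1391]
tool_rot: [-2.63, -1.718, 0.001]
ft_force: [0.2, 0.7, -2.3]
grip_width: 0.485
grip_force: 25.0
```

```bash
python3 -c "
from h import *
goal((.5585,.0885,.0715),66)"
```

```text
t 24.45 pos [0.5578 0.088  0.1391] yaw 66.3 q [ 0.17  0.23 -0.43  1.76  0.1   1.18 -0.7 ] | shift [0.003 0.002 0.225] turn [-0.001  0.     0.005]
```

Call:
jog_arm(
  moves=[0,0,0.08,0,0,0,-0.5,0,0,0.14,0,0,0,-0.5,0,0,0.18,0,0,0,-0.5,0,0,0.205,0,0,0,-0.5,0,0,0.22,0,0,0,-0.5,0,0,0.227,0,0,0,-0.5,0,0,0.227,0,0,0,-0.5,0,0,0.227,0,0,0,-0.5],
)

```text
time: 25.45
position: [0.5583, 0.0879, 0.0713]
tool_rot: [2.631, 1.716, 0.001]
ft_force: [0.9, -0.3, -1.4]
grip_width: 0.481
grip_force: 25.0
```

Call:
jog_arm(
  moves=[0,0,0,0,0,0,0.3,0,0,0,0,0,0,0.3,0,0,0,0,0,0,0.3,0,0,0,0,0,0,0.3,0,0,-0.1,0,0,0,0.3,0,0,-0.25,0,0,0,0.3,0,0,-0.4,0,0,0,0.6,0,0,-0.55,0,0,0,1],
)

```text
time: 26.45
position: [0.558, 0.0879, 0.2376]
tool_rot: [2.631, 1.716, 0.0]
ft_force: [0.5, 0.2, 0.0]
grip_width: 0.797
grip_force: 0.0
```

```bash
python3 -c "
from h import *
goal((.46,-.02,.26),20)"
```

```text
t 26.45 pos [0.558  0.0879 0.2376] yaw 66.2 q [ 0.18  0.16 -0.43  1.63  0.07  1.37 -0.67] | shift [-0.461 -0.154 -0.075] turn [ 0.   -0.    0.77]
```

```bash
python3 -c "
from h import *
t=snap('top');crop(t,340,150,120,110,5,'c6.png')
i=t['pixels'].astype(int)
m=((i[:,:,0]>150)&(i[:,:,1]<110)&(i[:,:,2]<110)).astype(np.uint8)
n,_,st,ce=cv2.connectedComponentsWithStats(m)
print([(s[4],c.round(1).tolist()) for s,c in zip(st,ce) if 8<s[4]<3000])"
```

```text
[(np.int32(13), [426.2, 211.9])]
```

View pics/c6.png

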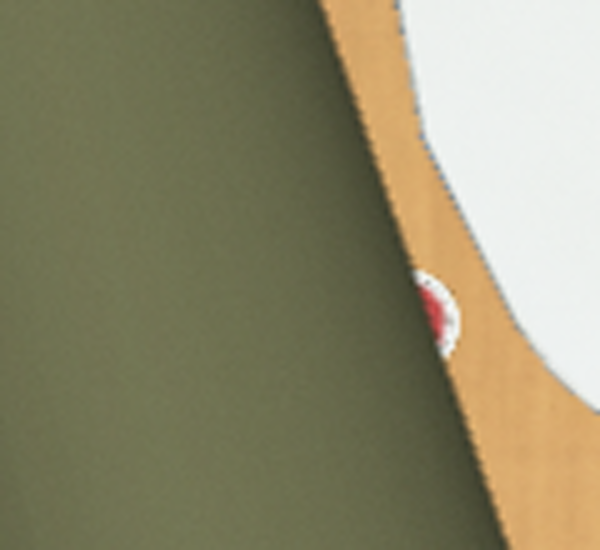

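```bash
python3 -c "
from h import *
goal((.445,-.02,.25),-15)"
```

```text
t 26.5 pos [0.561  0.0886 0.2444] yaw 66.2 q [ 0.18  0.15 -0.43  1.62  0.07  1.37 -0.67] | shift [-0.487 -0.208 -0.023] turn [ 0.004 -0.01   1.354]
```

Call:
jog_arm(
  moves=[-0.05,-0.02,0,0,0,0.12,1,-0.1,-0.04,0,0,0,0.25,1,-0.16,-0.06,0,0,0,0.38,1,-0.23,-0.09,0,0,0,0.5,1,-0.3,-0.12,0,0,0,0.62,1,-0.37,-0.15,0,0,0,0.75,1,-0.43,-0.18,-0.01,0,0,0.87,1,-0.48,-0.2,-0.01,0,0,1.0,1],
)

```text
time: 27.5
position: [0.4446, -0.0202, 0.2392]
tool_rot: [3.137, 0.163, 0.001]
ft_force: [-0.6, 1.4, 0.5]
grip_width: 1.0
grip_force: 0.0
```

Call:
jog_arm(
  moves=[0,0,0,0,0,0.12,1,0,0,0,0,0,0.24,1,0,0,0,0,0,0.34,1,0,0,0,0,0,0.34,1,0,0,0,0,0,0.34,1,0,0,0,0,0,0.34,1,0,0,0,0,0,0.34,1,0,0,0,0,0,0.34,1],
)

```text
time: 28.5
position: [0.4451, -0.0196, 0.239]
tool_rot: [3.118, -0.387, -0.0]
ft_force: [-0.3, -0.2, 0.3]
grip_width: 1.002
grip_force: 0.0
```

```bash
python3 -c "
from h import *
i=snap('wrist');goal((.445,-.02,.25),-15)
print(px(i,(.495,-.094,.088)),px(i,(.5585,.0885,.098)))
cv2.imwrite('pics/w4.png',cv2.resize(i['pixels'][0:240,170:490,::-1],None,fx=2.5,fy=2.5,interpolation=cv2.INTER_CUBIC))"
```

```text
t 28.55 pos [ 0.4451 -0.0197  0.239 ] yaw -14.2 q [ 0.34 -0.12 -0.32  1.89 -0.04  1.36 -1.79] | shift [-0.     0.001 -0.037] turn [0.    0.    0.014]
[380.85851325 126.06716172] [191.95750018 113.58369155]
```

View pics/w4.png

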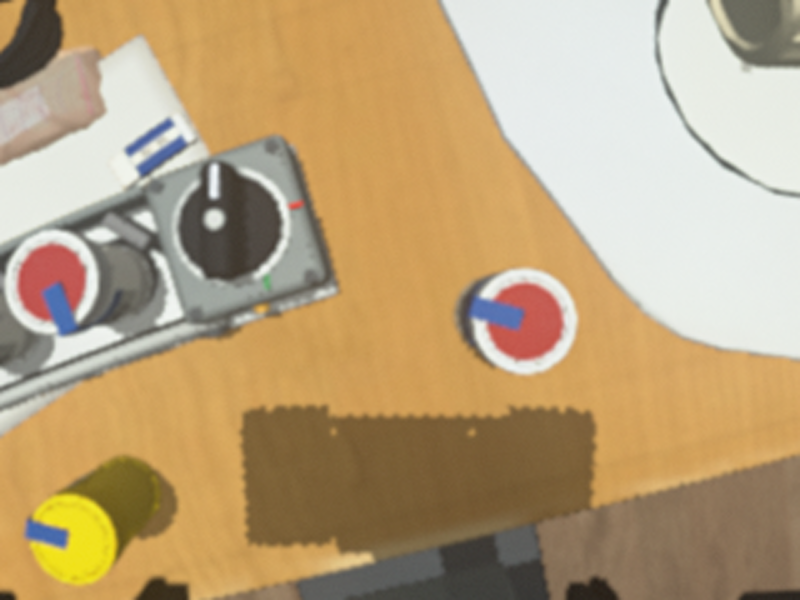

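```bash
python3 -c "
from h import *
i=load('wrist')
f=lambda x,y,z:pt(i,170+x/2.5,y/2.5,z)
print(f(523,321,.088))
for n,a,b,z in(('j2',(523,321),(472,308),.088),('j1',(52,281),(67,332),.098)):
  d=f(*b,z)-f(*a,z);print(n,f(*a,z),np.degrees(np.arctan2(d[1],d[0])).round(1))
"
```

```text
[ 0.49304546 -0.09178464  0.088     ]
j2 [ 0.49304546 -0.09178464  0.088     ] 63.0
j1 [0.56010343 0.0894193  0.098     ] -178.8
```

```bash
python3 -c "
from h import *
goal((.493,-.0918,.13),-14.2);goal((.493,-.0918,.061),-14.2)"
```

```text
t 28.55 pos [ 0.4451 -0.0197  0.239 ] yaw -14.2 q [ 0.34 -0.12 -0.32  1.89 -0.04  1.36 -1.79] | shift [0.214 0.194 0.363] turn [0. 0. 0.]
 t 28.55 pos [ 0.4451 -0.0197  0.239 ] yaw -14.2 q [ 0.34 -0.12 -0.32  1.89 -0.04  1.36 -1.79] | shift [0.214 0.194 0.593] turn [0. 0. 0.]
```

Call:
jog_arm(
  moves=[0,0,0.06,0,0,0,1,0.03,0.03,0.13,0,0,0,1,0.08,0.07,0.2,0,0,0,1,0.13,0.12,0.27,0,0,0,1,0.18,0.16,0.33,0,0,0,1,0.214,0.194,0.36,0,0,0,1,0.214,0.194,0.36,0,0,0,1,0.214,0.194,0.36,0,0,0,1],
)

```text
time: 29.55
position: [0.4932, -0.0912, 0.1315]
tool_rot: [-3.117, 0.387, -0.001]
ft_force: [0.3, -1.1, 0.1]
grip_width: 0.998
grip_force: 0.0
```

```bash
python3 -c "
from h import *
goal((.493,-.0918,.061),-14.2)"
```

```text
t 29.55 pos [ 0.4932 -0.0912  0.1315] yaw -14.2 q [ 0.39  0.09 -0.27  1.92  0.02  1.14 -1.71] | shift [-0.     0.002  0.235] turn [-0.    -0.     0.001]
```

Call:
jog_arm(
  moves=[0,0,0.08,0,0,0,1,0,0,0.16,0,0,0,1,0,0,0.21,0,0,0,1,0,0,0.235,0,0,0,1,0,0,0.235,0,0,0,0.5,0,0,0.235,0,0,0,0,0,0,0.235,0,0,0,-0.5,0,0,0.235,0,0,0,-0.5],
  newtons=10,
)

```text
time: 30.55
position: [0.4934, -0.0919, 0.0609]
tool_rot: [3.117, -0.388, 0.001]
ft_force: [-0.2, 0.1, -0.7]
grip_width: 0.638
grip_force: 0.0
```

Call:
jog_arm(
  moves=[0,0,0,0,0,0,-0.5,0,0,0,0,0,0,-0.5,0,0,0,0,0,0,-0.5,0,0,0,0,0,0,-0.5,0,0,-0.05,0,0,0,-0.5,0,0,-0.15,0,0,0,-0.5,0,0,-0.27,0,0,0,-0.5,0,0,-0.37,0,0,0,-0.5],
  newtons=25,
)

```text
time: 31.55
position: [0.4933, -0.0915, 0.1736]
tool_rot: [-3.117, 0.387, -0.002]
ft_force: [0.5, -0.4, -3.1]
grip_width: 0.483
grip_force: 25.0
```

```bash
python3 -c "
from h import *
goal((.47,.07,.19),45);goal((.554,.2285,.19),104.5)"
```

```text
t 31.55 pos [ 0.4933 -0.0915  0.1736] yaw -14.2 q [ 0.39  0.05 -0.27  1.87  0.01  1.22 -1.7 ] | shift [-0.207 -0.503 -0.055] turn [ 0.    -0.001 -0.986]
 t 31.55 pos [ 0.4933 -0.0915  0.1736] yaw -14.2 q [ 0.39  0.05 -0.27  1.87  0.01  1.22 -1.7 ] | shift [-0.065 -1.084 -0.055] turn [ 1.000e-03 -1.000e-03 -1.978e+00]
```

Call:
jog_arm(
  moves=[-0.03,-0.06,-0.04,0,0,-0.12,-0.5,-0.06,-0.12,-0.09,0,0,-0.24,-0.5,-0.09,-0.18,-0.11,0,0,-0.37,-0.5,-0.12,-0.24,-0.11,0,0,-0.5,-0.5,-0.15,-0.31,-0.11,0,0,-0.62,-0.5,-0.18,-0.38,-0.11,0,0,-0.75,-0.5,-0.2,-0.45,-0.11,0,0,-0.87,-0.5,-0.2,-0.5,-0.11,0,0,-0.99,-0.5],
)

```text
time: 32.55
position: [0.4711, 0.0699, 0.2052]
tool_rot: [-2.897, -1.216, -0.0]
ft_force: [0.2, 0.0, -1.8]
grip_width: 0.478
grip_force: 25.0
```

```bash
python3 -c "
from h import *
goal((.554,.2285,.2),104.5)"
```

```text
t 32.55 pos [0.4711 0.0699 0.2052] yaw 45.5 q [ 0.23 -0.02 -0.43  1.88 -0.01  1.29 -0.97] | shift [ 0.571 -0.173  0.017] turn [ 0.    -0.    -0.983]
```

Call:
jog_arm(
  moves=[0.07,-0.02,0,0,0,-0.12,-0.5,0.14,-0.04,0,0,0,-0.24,-0.5,0.22,-0.06,0,0,0,-0.37,-0.5,0.3,-0.09,0,0,0,-0.5,-0.5,0.38,-0.11,0,0,0,-0.62,-0.5,0.46,-0.13,0,0,0,-0.75,-0.5,0.52,-0.15,0,0,0,-0.87,-0.5,0.57,-0.17,0.01,0,0,-0.98,-0.5],
)

```text
time: 33.55
position: [0.556, 0.2266, 0.2021]
tool_rot: [-1.928, -2.48, -0.001]
ft_force: [0.2, -0.5, -1.9]
grip_width: 0.485
grip_force: 25.0
```

```bash
python3 -c "
from h import *
goal((.554,.2285,.072),104.5)"
```

```text
t 33.55 pos [0.556  0.2266 0.2021] yaw 104.3 q [ 0.06  0.28 -0.59  1.59  0.16  1.32 -0.3 ] | shift [ 0.008 -0.005  0.434] turn [ 0.    -0.    -0.004]
```

Call:
jog_arm(
  moves=[0.006,-0.006,0.1,0,0,0,-0.5,0.006,-0.006,0.2,0,0,0,-0.5,0.006,-0.006,0.3,0,0,0,-0.5,0.006,-0.006,0.37,0,0,0,-0.5,0.006,-0.006,0.41,0,0,0,-0.5,0.006,-0.006,0.43,0,0,0,-0.5,0.006,-0.006,0.436,0,0,0,-0.5,0.006,-0.006,0.436,0,0,0,-0.5],
)

```text
time: 34.55
position: [0.5542, 0.2271, 0.0714]
tool_rot: [1.933, 2.475, 0.001]
ft_force: [-0.6, -0.0, -2.3]
grip_width: 0.48
grip_force: 25.0
```

```bash
python3 -c "
from h import *
goal((.554,.2285,.071),104.5)"
```

```text
t 34.55 pos [0.5542 0.2271 0.0714] yaw 104.0 q [ 0.04  0.39 -0.57  1.74  0.23  1.08 -0.36] | shift [0.005 0.    0.001] turn [ 0.001  0.    -0.008]
```

Call:
jog_arm(
  moves=[0,0,0.003,0,0,0,-0.5,0,0,0.003,0,0,0,0.3,0,0,0.003,0,0,0,0.3,0,0,0.003,0,0,0,0.3,0,0,-0.1,0,0,0,0.3,0,0,-0.25,0,0,0,0.3,0,0,-0.4,0,0,0,0.6,0,0,-0.5,0,0,0,1],
)

```text
time: 35.55
position: [0.5543, 0.2273, 0.2233]
tool_rot: [1.933, 2.475, 0.003]
ft_force: [0.5, 0.1, 0.0]
grip_width: 0.799
grip_force: 0.0
```

```bash
python3 -c "
from h import *
goal((.50,.02,.26),120);goal((.48,.04,.22),120)"
```

```text
t 35.55 pos [0.5543 0.2273 0.2233] yaw 104.0 q [ 0.07  0.26 -0.6   1.57  0.15  1.36 -0.3 ] | shift [-0.627 -0.343 -0.123] turn [ 0.003  0.    -0.266]
 t 35.55 pos [0.5543 0.2273 0.2233] yaw 104.0 q [ 0.07  0.26 -0.6   1.57  0.15  1.36 -0.3 ] | shift [-0.546 -0.392  0.01 ] turn [ 0.003  0.    -0.266]
```

Call:
jog_arm(
  moves=[-0.08,-0.05,-0.03,0,0,0,1,-0.17,-0.1,-0.06,0,0,0,1,-0.26,-0.15,-0.09,0,0,0,1,-0.36,-0.2,-0.12,0,0,0,1,-0.46,-0.25,-0.12,0,0,0,1,-0.56,-0.3,-0.12,0,0,0,1,-0.62,-0.34,-0.12,0,0,0,1,-0.62,-0.34,-0.12,0,0,0,1],
)

```text
time: 36.55
position: [0.4996, 0.0201, 0.2569]
tool_rot: [1.938, 2.472, -0.001]
ft_force: [0.8, 0.5, -0.9]
grip_width: 1.001
grip_force: 0.0
```

```bash
python3 -c "
from h import *
i=snap('wrist');goal((.562,.020,.15),76.2+90)
cv2.imwrite('pics/w5.png',cv2.resize(i['pixels'][0:240,250:490,::-1],None,fx=2.5,fy=2.5,interpolation=cv2.INTER_CUBIC))"
```

```text
t 36.6 pos [0.4999 0.0218 0.2569] yaw 103.9 q [ 0.36  0.   -0.45  1.75  0.    1.39  0.15] | shift [-0.056  0.199  0.356] turn [ 1.000e-03  0.000e+00 -1.038e+00]
```

View pics/w5.png

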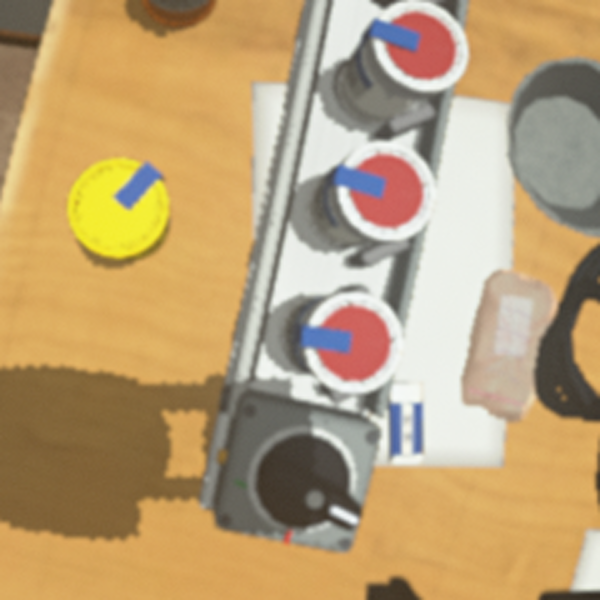

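```bash
python3 -c "
from h import *
i=load('wrist')
f=lambda x,y,z:pt(i,250+x/2.5,y/2.5,z)
for n,a,b in(('j2',(422,45),(373,31)),('jp',(385,191),(337,178)),('j1',(353,343),(303,338))):
  d=f(*b,.098)-f(*a,.098);print(n,f(*a,.098),np.degrees(np.arctan2(d[1],d[0])).round(1))
print(f(315,500,.087))
def red(p,n):
  p=p.astype(int);m=((p[:,:,0]>100)&(p[:,:,1]<.5*p[:,:,0])&(p[:,:,2]<.55*p[:,:,0])&(abs(p[:,:,1]-p[:,:,2])<25)).astype(np.uint8)
  _,_,st,ce=cv2.connectedComponentsWithStats(m);print(n,[(int(s[4]),c.round().tolist()) for s,c in zip(st,ce) if 15<s[4]<5000])
for n in('w1','w2','top0','scene0'): red(cv2.imread('pics/'+n+'.png')[:,:,::-1],n)
red(i['pixels'],'now')
s=snap('scene');red(s['pixels'],'scene now');print(px(s,(.467,-.111,.09)))
cv2.imwrite('pics/fin.png',np.hstack([cv2.resize(cv2.imread('pics/w2.png'),(400,250)),cv2.resize(s['pixels'][:,:,::-1],(400,250))]))
"
```

```text
j2 [0.5582609  0.22678655 0.098     ] -176.9
jp [0.55717629 0.15701962 0.098     ] -177.9
j1 [0.56027612 0.09062693 0.098     ] -170.3
[0.56585663 0.01852175 0.087     ]
w1 [(415, [380.0, 59.0]), (80, [266.0, 162.0]), (20, [294.0, 292.0])]
w2 [(874, [320.0, 255.0]), (20, [330.0, 294.0])]
top0 [(144, [293.0, 179.0]), (150, [431.0, 227.0]), (159, [356.0, 241.0])]
scene0 [(53, [330.0, 184.0]), (68, [254.0, 207.0])]
now [(371, [420.0, 19.0]), (419, [406.0, 77.0]), (421, [393.0, 137.0])]
scene now [(49, [342.0, 166.0]), (61, [330.0, 185.0]), (72, [318.0, 205.0])]
[227.2099403  261.11801312]
```

View pics/fin.png

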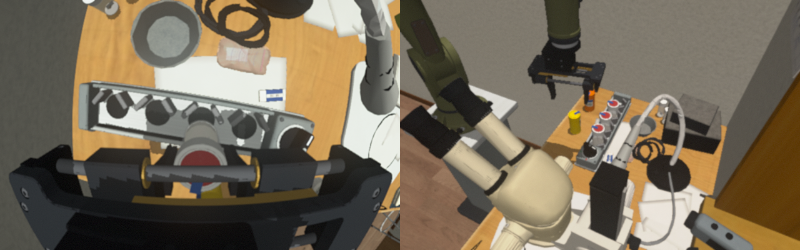

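Call:
jog_arm(
  moves=[0,0.02,0,0,0,-0.12,-0.2,-0.01,0.05,0,0,0,-0.25,-0.2,-0.02,0.09,0,0,0,-0.38,-0.2,-0.03,0.12,0,0,0,-0.5,-0.2,-0.04,0.15,0.05,0,0,-0.63,-0.2,-0.05,0.18,0.12,0,0,-0.76,-0.2,-0.056,0.2,0.2,0,0,-0.88,-0.2,-0.056,0.2,0.3,0,0,-1.0,-0.2],
)

```text
time: 37.65
position: [0.5632, 0.0222, 0.1662]
tool_rot: [0.426, 3.111, 0.002]
ft_force: [-0.5, -0.3, -0.4]
grip_width: 0.407
grip_force: 0.0
```

```bash
python3 -c "
from h import *
goal((.5618,.020,.064),165.8);print(ctrl.get_state()['grip_width'])"
```

```text
t 37.65 pos [0.5632 0.0222 0.1662] yaw 164.4 q [ 0.36  0.21 -0.5   1.73  0.1   1.23  1.13] | shift [ 0.003 -0.009  0.341] turn [ 0.002  0.001 -0.023]
0.4065482167978238
```

Call:
jog_arm(
  moves=[0.003,-0.009,0.06,0,0,-0.02,-0.2,0.003,-0.009,0.14,0,0,-0.02,-0.2,0.003,-0.009,0.22,0,0,-0.02,-0.2,0.003,-0.009,0.29,0,0,-0.02,-0.2,0.003,-0.009,0.33,0,0,-0.02,-0.2,0.003,-0.009,0.338,0,0,-0.02,-0.2,0.003,-0.009,0.338,0,0,-0.02,-0.2,0.003,-0.009,0.338,0,0,-0.02,-0.2],
  newtons=8,
)

```text
time: 38.65
position: [0.5612, 0.0177, 0.0663]
tool_rot: [0.404, 3.114, 0.0]
ft_force: [-0.2, -0.5, -0.1]
grip_width: 0.398
grip_force: 0.0
```

Call:
jog_arm(
  moves=[0,0,0,0,0,0,-1,0,0,0,0,0,0,-1,0,0,0,0,0,0,-1,0,0,0,0,0,0,-1,0,0,0,0,0,0,-1,0,0,0,0,0,0,-1,0,0,0,0,0,0,-1,0,0,0,0,0,0,-1],
  newtons=8,
)

```text
time: 39.65
position: [0.561, 0.019, 0.0656]
tool_rot: [0.403, 3.115, 0.003]
ft_force: [1.5, 4.9, 0.4]
grip_width: 0.161
grip_force: 8.0
```

```bash
python3 -c "
from h import *
goal((.5618,.020,.064),91.5)"
```

```text
t 39.65 pos [0.561  0.019  0.0656] yaw 165.3 q [ 0.35  0.3  -0.49  1.84  0.16  1.04  1.11] | shift [-0.002  0.004  0.005] turn [ 0.002 -0.     1.229]
```

Gripped. Now I turn the knob clockwise, recentring slightly on the way.

Call:
jog_arm(
  moves=[0,0.004,0,0,0,0,-1,0,0.004,0,0,0,0,-1,0,0.004,0,0,0,0.1,-1,0,0.004,0,0,0,0.2,-1,0,0.004,0,0,0,0.32,-1,0,0.004,0,0,0,0.44,-1,0,0.004,0,0,0,0.56,-1,0,0.004,0,0,0,0.68,-1],
  newtons=40,
)

```text
time: 40.65
position: [0.562, 0.0205, 0.0655]
tool_rot: [1.469, 2.775, 0.005]
ft_force: [3.6, 6.3, -2.7]
grip_width: 0.159
grip_force: 40.0
```

```bash
python3 -c "
from h import *
goal((.5618,.020,.065),91.5);print(ctrl.get_state()['ft_force'],ctrl.get_state()['torque'])"
```

```text
t 40.65 pos [0.562  0.0205 0.0655] yaw 124.2 q [ 0.25  0.29 -0.39  1.84  0.12  1.03  0.42] | shift [-0.001 -0.002  0.002] turn [ 0.003 -0.001  0.546]
[ 3.55554913  6.29821053 -2.65786978] [ 1.48589739 -1.35058209  0.12046697]
```

Call:
jog_arm(
  moves=[0,0,0,0,0,0.11,-1,0,0,0,0,0,0.22,-1,0,0,0,0,0,0.33,-1,0,0,0,0,0,0.44,-1,0,0,0,0,0,0.52,-1,0,0,0,0,0,0.57,-1,0,0,0,0,0,0.58,-1,0,0,0,0,0,0.58,-1],
)

```text
time: 41.65
position: [0.5634, 0.0209, 0.0656]
tool_rot: [2.223, 2.216, 0.009]
ft_force: [7.6, 5.2, -5.2]
grip_width: 0.163
grip_force: 41.1
```

Call:
jog_arm(
  moves=[0,0,0,0,0,0,-0.2,0,0,0,0,0,0,-0.2,0,0,0,0,0,0,-0.2,0,0,0,0,0,0,-0.2,0,0,-0.1,0,0,0,-0.2,0,0,-0.25,0,0,0,-0.2,0,0,-0.4,0,0,0,-0.2,0,0,-0.55,0,0,0,-0.2],
)

```text
time: 42.65
position: [0.5604, 0.0184, 0.2317]
tool_rot: [2.229, 2.213, -0.001]
ft_force: [0.8, -0.2, -0.1]
grip_width: 0.399
grip_force: 0.0
```

```bash
python3 -c "
from h import *
goal((.44,.02,.30),91.5)"
```

```text
t 42.65 pos [0.5604 0.0184 0.2317] yaw 89.6 q [ 0.2   0.14 -0.31  1.65  0.04  1.35 -0.12] | shift [ 0.002 -0.402 -0.227] turn [-0.     0.001 -0.032]
```

Call:
jog_arm(
  moves=[0,-0.03,-0.02,0,0,0,0,0,-0.06,-0.04,0,0,0,0,0,-0.1,-0.06,0,0,0,0,0,-0.14,-0.08,0,0,0,0,0,-0.18,-0.1,0,0,0,0,0,-0.2,-0.1,0,0,-0.03,0,0,-0.2,-0.1,0,0,-0.03,0,0,-0.2,-0.1,0,0,-0.03,0],
)

```text
time: 43.65
position: [0.5009, 0.0191, 0.2601]
tool_rot: [-2.194, -2.248, 0.0]
ft_force: [0.4, 0.4, 0.2]
grip_width: 0.498
grip_force: 0.0
```

```bash
python3 -c "
from h import *
i=snap('wrist');p=i['pixels'].astype(int);r,g,b=p[:,:,0],p[:,:,1],p[:,:,2]
def cc(m,lo):
  _,lab,st,ce=cv2.connectedComponentsWithStats(m.astype(np.uint8));return [c for s,c in zip(st,ce) if lo<s[4]<5000]
red=cc((r>100)&(g<.5*r)&(b<.55*r)&(abs(g-b)<25),60);blu=cc((b>120)&(b>1.6*r)&(b>1.3*g),15)
print('blue',[c.round().tolist() for c in blu])
for c in red:
  q=pt(i,*c,.098);k=min(blu,key=lambda e:np.hypot(*(e-c)));d=pt(i,*k,.098)-q
  print(q.round(4),np.degrees(np.arctan2(d[1],d[0])).round(1))
# knob white pointer: bright pixels near the cap, in the black disc
c=px(i,(.5655,.0186,.087));print('cap',c)
Y,X=np.mgrid[:400,:640];m=(p.min(2)>130)&(np.hypot(X-c[0],Y-c[1])<14)
for e in cc(m,3): print(e,pt(i,*e,.087).round(4))
"
```

```text
blue [[368.0, 0.0], [367.0, 58.0], [280.0, 80.0], [368.0, 123.0], [414.0, 150.0], [405.0, 152.0]]
[0.5595 0.2198 0.098 ] 157.5
[0.5625 0.1575 0.098 ] 177.8
[0.5652 0.0915 0.098 ] -172.4
cap [376.79420455 186.57122508]
[386.56862745 192.90196078] [0.5773 0.0116 0.087 ]
[376. 198.] [0.5655 0.0053 0.087 ]
```

```bash
python3 -c "
from h import *
i=snap('top');p=i['pixels'].astype(int);r,g,b=p[:,:,0],p[:,:,1],p[:,:,2]
def cc(m,lo):
  _,lab,st,ce=cv2.connectedComponentsWithStats(m.astype(np.uint8));return [c for s,c in zip(st,ce) if lo<s[4]<800]
red=cc((r>100)&(g<.5*r)&(b<.55*r)&(abs(g-b)<25),40);blu=cc((b>110)&(b>1.6*r)&(b>1.3*g),8)
for c in red:
  q=pt(i,*c,.098);k=min(blu,key=lambda e:np.hypot(*(e-c)));d=pt(i,*k,.098)-q
  print(q.round(4),np.degrees(np.arctan2(d[1],d[0])).round(1),np.hypot(*d[:2]))
s=ctrl.get_state();print(s['ft_force'].round(1),s['time'])
"
```

```text
[0.5633 0.0909 0.098 ] -171.4 0.014441500880200502
[0.5581 0.2262 0.098 ] 176.9 0.015495828186941807
[0.5607 0.1567 0.098 ] 177.3 0.014714242660613242
[0.5 0.4 0.3] 43.75
```

```bash
python3 -c "
from h import *
print(ctrl.close_job())"
```

```text
the job is handed in; nothing more can be done
None
```

The job is handed in: all three jars found stand in notches 2, 3 and 4 with their labels within about 8° of straight out. The knob is back at shut, and at the last check the arm was clear; I don't have the judge's verdict.

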